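# Stack the worktop corner brackets in alternating directions

## Task

Stack the two loose grey corner brackets on the one lying on the cork pad, one on top of the other in either order, each turned half a turn from the one below so that its leg ends rest on the leg ends below, the outer edges line up and the pile of three lies flat and balanced. Leave the bottom bracket where it is, and leave the small flat brass corner plate alone.

Things in the scene. Friction and masses are not known exactly. Their poses are not given: they have to be found in the camera images.
- base_cap (a point): Bottom bracket, flat on the cork pad (150 mm square, 4 thick). Grey L, legs 120 long outside, 50 wide, 26 thick; square orange cap 30x30, 22 proud, near the corner: the handle. Point: cap centre, 37 above the underside, 11 above the legs' top. z up; x, y run along the legs from corner to ends: outer edges at -32, leg ends +88, inner edges +18 mm. The cap above belongs at (+56,+56,+26), half a turn round.
- loose1_cap (a point): Cap centre of a loose bracket, same shape, size and axes as the bottom one, 0.3 to 0.55 kg, lying flat on the worktop; grip the rigid cap from above by any two opposite sides. In the pile, the cap below stands free in the open inside corner of the L; laid any other way round, the L rides up on that cap. The cap of the bracket above it belongs again at (+56,+56,+26) mm in its frame, half a turn round.
- loose2_cap (a point): Cap centre of the other loose bracket, identical to the first loose one (same shape, size, axes, weight and offsets); it also lies flat on the worktop. Either may be the middle of the pile; the third cap then stands 52 mm straight above the first.
- plate_mid (a point): Bystander to leave alone: small flat brass L-shaped corner plate without a cap, legs 80 mm long, 25 wide, 6 thick; the point is the centre of its 80 x 80 mm outline, half-way up. A tape measure, a steel hole saw and a steel ring also lie about, clear of the brackets, up to 62 mm tall.
Mind the look-alikes: they are no part of the job. What is shaped like the part that bears loose2_cap but blue or purple is not meant. What is shaped like the part that bears loose1_cap but pink is not meant.

How it is judged:
At the end, for the whole second after the job is handed in: All three lie flat (5 deg) in one pile, either upper one on top: each rests on the one below, half a turn round within 12 deg, its cap 20-32 mm higher and within 18 mm in x and y of (+56, +56) mm in the frame of the cap below. Bottom bracket within 30 mm of its start, nothing held (distance of base_cap from where it was at the start of the episode below 0.03 m and angle between base_cap's own z axis and vertical below 0.1 rad and ((x of loose1_cap in the frame of base_cap between 0.038 and 0.074 m and y of loose1_cap in the frame of base_cap between 0.038 and 0.074 m and z of loose1_cap in the frame of base_cap between 0.02 and 0.032 m and angle between the x axis of loose1_cap and the x axis of base_cap, either way round below 0.21 rad and angle between each of loose1_cap, loose2_cap's own z axis and vertical below 0.1 rad and x of loose2_cap in the frame of loose1_cap between 0.038 and 0.074 m and y of loose2_cap in the frame of loose1_cap between 0.038 and 0.074 m and z of loose2_cap in the frame of loose1_cap between 0.02 and 0.032 m and angle between the x axis of loose2_cap and the x axis of loose1_cap, either way round below 0.21 rad) or (x of loose2_cap in the frame of base_cap between 0.038 and 0.074 m and y of loose2_cap in the frame of base_cap between 0.038 and 0.074 m and z of loose2_cap in the frame of base_cap between 0.02 and 0.032 m and angle between the x axis of loose2_cap and the x axis of base_cap, either way round below 0.21 rad and angle between each of loose2_cap, loose1_cap's own z axis and vertical below 0.1 rad and x of loose1_cap in the frame of loose2_cap between 0.038 and 0.074 m and y of loose1_cap in the frame of loose2_cap between 0.038 and 0.074 m and z of loose1_cap in the frame of loose2_cap between 0.02 and 0.032 m and angle between the x axis of loose1_cap and the x axis of loose2_cap, either way round below 0.21 rad))); the robot touches nothing.
It fails at once if the brass plate is moved more than 30 mm (distance of plate_mid from where it was at the start of the episode above 0.03 m).
It also fails if it takes over 58 s, if anything falls off the work surface, if the arm or the gripper's body presses on something with over 40 N, if the wrist force passes 120 N, or if a joint passes its speed limit or range.

## Robot

A 6-joint arm with a two-finger parallel gripper is mounted at the origin on the work surface. World frame = base frame: x ahead of the robot, y to its left, z up, the work surface at z = 0. Lengths are in m, angles in rad, forces in N, time in s.
With the tool pointing down it reaches from about 0.275 to 0.825 m from the base axis. Payload 4.9 kg.
Tool frame: the origin (TCP) lies on the centre line of the jaws, within the pads' length; the fingertips stand 11 mm ahead of it and the grasp point (between the pads) lies 8 mm behind it; x points along the fingers, z is the direction in which the jaws open and shut, and the axes are right-handed (so a half turn about x gives the same grasp; the last joint's range is limited). The gripper opens to 85 mm and grips with 20 to 120 N. Pads are 22 mm wide; open, the fingers measure 114 mm over their backs; the gripper's body (76 mm by 85 mm) begins 54 mm behind the grasp point. The pads swing forward as they close: fully open they stand 13 mm farther back than shut.
Start: joints at [0.981, 0.326, -0.193, 1.052, 0, 1.437], TCP at [0.242, 0.494, 0.242] pointing down, gripper open.
Joint ranges: [-2.65, 2.65], [-0.97, 1.79], [-1.3, 1.35], [-1.93, 2.1], [-1.47, 1.37], [-3.14, 3.14]. Speed limits (rad/s): [2.57, 2.57, 3.14, 3.14, 3.14, 3.14].

## Interface

Orientations are given as a 3x3 rotation matrix whose columns are the frame's x, y, z axes.
In Python, from cell import manip gives the robot as it stands.
- The arm moves only by the shell command python3 -m crank 'ROWS' [FORCE]. ROWS is JSON, a list of rows, each a list of 3 entries, a list of its own where there are three numbers: the gripper's target within -1 to 1 (shut at 1, half-way at 0, fully open at -1), then the shift along the tool's x, y, z scaled (see below), then the turn, a rotation vector about the tool's x, y, z scaled (see below). In form: [[jaw, [x, y, z], [rx, ry, rz]], ...]. A call has exactly 8 rows; each row is the pose to reach, as a shift and turn from the pose commanded when the call began, along the tool's axes at that moment; what a row does not reach only later rows make up. The controller multiplies each number of a shift by 200 mm and each number of a turn by 120 degrees. A row lasts 1/12 s, in which the tool goes at most 41.7 mm and 7.16 degrees, less where a joint would pass 70% of its speed; a pose out of reach is approached as far as the arm can. A call with a number of a shift or a turn outside -1 to 1 is refused whole. A call with a gripper value outside its range is refused whole. The fingers move at their own pace and stop on an object; FORCE is the grip in N (left out, the last holds). Time passes only in rows, so rows that repeat a pose let the fingers close, or fill a call up. It gives the time, the measured TCP pose, the force and the opening at its end, in the units of the state.
- manip.get_obs(): the state, without advancing time (a new reading comes with each control period).
- manip.snapshot(name): name is "scene" or "top" or "wrist"; returns a dict with "frame" (384x512x3 uint8, red, green, blue), "z_map" (384x512 float32, m along the optical axis (not along the pixel's ray), 0 where there is no reading), "vfov" (degrees; the focal length in pixels is half the picture's height over the tangent of half this angle, whatever the lens; pixels are square), "cx", "cy" (the principal point, pixels), "extrinsics" (4x4, takes a point from camera to world coordinates); the wrist camera has in their place "tool_from_camera" (4x4, takes a point from camera to tool coordinates, whose origin is the TCP and whose axes are the tool frame's). Camera axes: x right, y down, z forward; pixel columns grow to the right and rows downward; lengths in m; the calibration is good to about 2 mm. A picture is of the moment at which its call begins: read the wrist's pose just before it.
- manip.job_done(): hands the job in, once; it reports no verdict.
The state is a dict: "time_s": time; "qpos": joint angles; "qd": joint speeds; "effort": joint torques, N m; "tcp_pos": TCP position; "eef_rot": TCP orientation; "force": force on the tool from outside, world axes, zero at the start; "ft_torque": the same for the moment, N m; "gripper_width": opening from 0.0 (shut) to 1.0 (fully open).
Only numpy, scipy, OpenCV 4.12 (cv2) and the standard library are available. Lean on these libraries where they do the work, as an engineer would, in place of code of your own. Each camera call takes 0.05 s, during which the arm holds its last target. There are 200 camera calls.

## Working session

There is one attempt and no reset: what is moved stays moved. The work goes in short steps, Python scripts to look and compute and a shell command to move; the robot and the scene stay as the last step left them, time stands still between calls to the robot, and variables do not carry over. Pictures are saved under pics/ and viewed, about 8 in all and at most 12, crops included, and the job is handed in when it is done.

```bash
ls; mkdir -p pics; cat > h.py <<'E'
import numpy as np, cv2
from cell import manip
def snap(n):
    o=manip.get_obs(); s=manip.snapshot(n)
    if n=="wrist":
        T=np.eye(4);T[:3,:3]=np.array(o["eef_rot"]);T[:3,3]=o["tcp_pos"]; s["extrinsics"]=T@np.array(s["tool_from_camera"])
    s["extrinsics"]=np.array(s["extrinsics"]); return s
def cloud(s):
    z=s["z_map"]; f=192/np.tan(np.radians(s["vfov"])/2)
    v,u=np.mgrid[:384,:512]
    P=np.stack([(u-s["cx"])/f*z,(v-s["cy"])/f*z,z],-1)
    E=s["extrinsics"]; W=P@E[:3,:3].T+E[:3,3]; W[z==0]=np.nan; return W
def ray(s,u,v,h):
    f=192/np.tan(np.radians(s["vfov"])/2);E=s["extrinsics"]
    d=E[:3,:3]@np.array([(u-s["cx"])/f,(v-s["cy"])/f,1]);c=E[:3,3]
    return c+d*(h-c[2])/d[2]
def save(s,n): cv2.imwrite("pics/"+n+".png",cv2.cvtColor(s["frame"],cv2.COLOR_RGB2BGR))
E
python3 - <<'E'
from h import *
a=snap("top");b=snap("scene")
save(a,"top0");save(b,"scene0")
print(a["extrinsics"].round(3),a["vfov"]);print(manip.get_obs())
E
```

```text
pics
[[-0.018 -0.999  0.035  0.472]
 [-1.     0.017 -0.026  0.029]
 [ 0.025 -0.036 -0.999  1.192]
 [ 0.     0.     0.     1.   ]] 53.65624954191007
{'time_s': 0.1, 'qpos': array([ 9.80802359e-01,  3.26885856e-01, -1.93482804e-01,  1.05201342e+00,
       -4.33966721e-06,  1.43655577e+00]), 'qd': array([ 0.00042407, -0.0002402 ,  0.00387752,  0.00135455, -0.0011457 ,
        0.00108976]), 'effort': array([ 6.12612075e-04, -4.44240761e+01,  2.63038319e+01,  7.85580429e-03,
       -1.27449744e-04,  1.55060945e-05]), 'tcp_pos': array([0.24180106, 0.49342844, 0.24157178]), 'eef_rot': array([[-8.78638912e-04, -8.97929589e-01,  4.40138253e-01],
       [-1.32008896e-03,  4.40139081e-01,  8.97928643e-01],
       [-9.99998743e-01,  2.07933395e-04, -1.57207026e-03]]), 'force': array([ 0.16604719, -1.62625958,  0.20691115]), 'ft_torque': array([-0.01305509, -0.0484069 , -0.01530465]), 'gripper_width': 1.001013873795056}
```

View pics/top0.png

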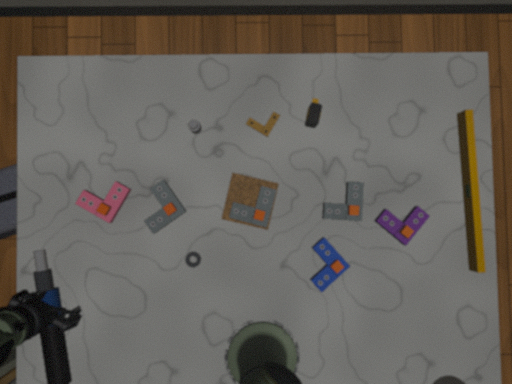

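View pics/scene0.png

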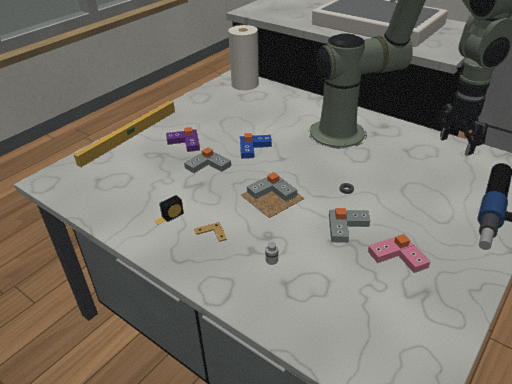

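The top view shows three grey Ls with orange caps, at (168,209), (260,214, on the cork pad) and (354,211). The decoys are pink (103,208), purple (407,231) and blue (339,267). The brass plate is at (265,124).

```bash
cat >> h.py <<'E'
def find(s,base=0,near=None,tag=""):
    hsv=cv2.cvtColor(s["frame"],cv2.COLOR_RGB2HSV);W=cloud(s)
    m=cv2.inRange(hsv,(3,150,120),(16,255,255))
    n,l,st,ce=cv2.connectedComponentsWithStats(m)
    out=[]
    for i in range(1,n):
        if st[i,4]<40: continue
        zt=np.nanpercentile(W[...,2][l==i],80)
        c=ray(s,*ce[i],zt)
        if near is not None and np.hypot(*(c[:2]-near))>.05: continue
        d=np.hypot(W[...,0]-c[0],W[...,1]-c[1])
        k=(d<.14)&(W[...,2]>zt-.034)&(W[...,2]<zt-.010)&(hsv[...,1]<70)
        k=cv2.morphologyEx(k.astype(np.uint8),cv2.MORPH_OPEN,np.ones((2,2)))>0
        if k.sum()<150: continue
        k|=(l==i)&(W[...,2]>zt-.01)
        r=cv2.minAreaRect(W[k][:,:2].astype(np.float32)); B=cv2.boxPoints(r)
        j=np.argmin(np.hypot(*(B-c[:2]).T)); q=B[j]
        # edges from corner; x then y counterclockwise
        e1=B[(j+1)%4]-q; e2=B[j-1]-q
        if e1[0]*e2[1]-e1[1]*e2[0]<0: e1,e2=e2,e1
        yaw=np.degrees(np.arctan2(e1[1],e1[0])); a=np.radians(yaw)
        R=np.array([[np.cos(a),-np.sin(a)],[np.sin(a),np.cos(a)]])
        cen=np.array(r[0])-R@[.028,.028]
        print(tag,"px",ce[i].round(),"captop",c.round(4),"yaw %.1f"%yaw,"rect",np.round(r[1],3),"cap from rect",cen.round(4),"cap from corner",(R.T@(c[:2]-q)).round(3))
        out.append((c,yaw,cen))
    return out
E
python3 - <<'E'
from h import *
a=snap("top"); find(a,tag="top"); find(snap("scene"),tag="scene")
W=cloud(a); print(W[60:360:60,60:480:60,2].round(3))
E
```

```text
top px [169. 209.] captop [0.4612 0.2693 0.0505] yaw nan rect [0. 0.] cap from rect [nan nan] cap from corner [nan nan]
top px [354. 210.] captop [ 0.4467 -0.2862  0.0504] yaw -96.9 rect [0.22  0.123] cap from rect [ 0.4436 -0.2827] cap from corner [0.085 0.037]
top px [259. 215.] captop [0.4383 0.0009 0.0539] yaw -16.1 rect [0.121 0.122] cap from rect [ 0.4354 -0.004 ] cap from corner [0.035 0.038]
scene px [273. 176.] captop [0.4425 0.0026 0.0529] yaw 29.4 rect [0.092 0.162] cap from rect [ 0.4531 -0.0204] cap from corner [0.02  0.078]
scene px [341. 211.] captop [0.4654 0.2707 0.0487] yaw 65.6 rect [0.091 0.184] cap from rect [0.4648 0.2544] cap from corner [0.033 0.07 ]
[[ 0.005  0.001  0.     0.002  0.002  0.001  0.001]
 [ 0.     0.     0.004  0.002  0.    -0.005 -0.005]
 [-0.001 -0.004  0.001  0.005 -0.    -0.     0.002]
 [ 0.001 -0.004  0.001 -0.002  0.003 -0.004 -0.002]
 [ 0.035 -0.002 -0.001 -0.002  0.002 -0.     0.   ]]
```

```bash
python3 - <<'E'
t=open('h.py').read()
t=t.replace("        k|=(l==i)&(W[...,2]>zt-.01)\n","""        k=cv2.morphologyEx((k|(l==i)&(W[...,2]>zt-.01)).astype(np.uint8),cv2.MORPH_CLOSE,np.ones((3,3)))
        n2,l2,s2,_=cv2.connectedComponentsWithStats(k)
        k=(l2==1+np.argmax(s2[1:,4]))&np.isfinite(W[...,2])&(W[...,2]>zt-.04)
""")
open('h.py','w').write(t)
E
python3 - <<'E'
from h import *
for _ in range(2): a=snap("top"); find(a,tag="top")
f=a["frame"][165:280,60:440]
cv2.imwrite("pics/crop1.png",cv2.resize(f[...,::-1],None,fx=2.1,fy=2.1,interpolation=cv2.INTER_CUBIC))
E
```

```text
top px [169. 209.] captop [0.4611 0.2694 0.0503] yaw 34.0 rect [0.116 0.12 ] cap from rect [0.4605 0.267 ] cap from corner [0.032 0.034]
top px [354. 210.] captop [ 0.4468 -0.2861  0.05  ] yaw -4.2 rect [0.119 0.117] cap from rect [ 0.4463 -0.2886] cap from corner [0.031 0.034]
top px [259. 215.] captop [0.4382 0.001  0.0542] yaw -15.8 rect [0.116 0.117] cap from rect [ 0.437  -0.0018] cap from corner [0.031 0.033]
top px [169. 209.] captop [0.4613 0.2694 0.0504] yaw 34.1 rect [0.116 0.12 ] cap from rect [0.4602 0.2672] cap from corner [0.032 0.033]
top px [354. 210.] captop [ 0.4467 -0.2859  0.0503] yaw -3.8 rect [0.118 0.117] cap from rect [ 0.4462 -0.2891] cap from corner [0.031 0.034]
top px [259. 215.] captop [0.4385 0.001  0.0546] yaw -16.2 rect [0.116 0.117] cap from rect [ 0.4369 -0.0015] cap from corner [0.031 0.033]
```

View pics/crop1.png

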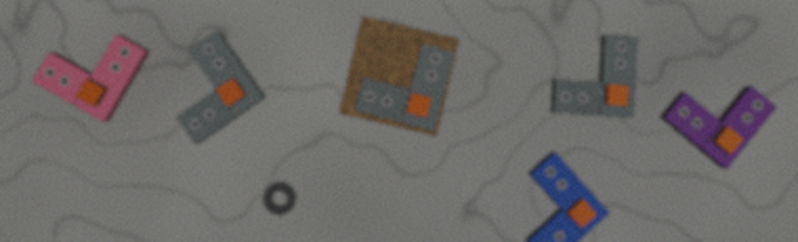

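Confirmed: the three grey brackets are the parts, and pink, purple and blue are decoys. Plan: the left bracket goes in the middle (turned +130° to yaw 164°) and the right one on top (turned -12° to yaw -16°).

```bash
cat >> h.py <<'E'
from scipy.spatial.transform import Rotation as Ro
def go(x,y,z,psi):
    o=manip.get_obs();R=np.array(o["eef_rot"]);p=np.array(o["tcp_pos"]);a=np.radians(psi)
    X=np.array([0,0,-1.]);Z=np.array([np.cos(a),np.sin(a),0]);T=np.stack([X,np.cross(Z,X),Z],1)
    print("t %.2f"%o["time_s"],"tcp",p.round(4),"psi %.1f"%np.degrees(np.arctan2(R[1,2],R[0,2])),"q",o["qpos"].round(2),"w %.2f"%o["gripper_width"])
    print("shift",(R.T@(np.array([x,y,z])-p)/.2).round(3),"turn",(np.degrees(Ro.from_matrix(R.T@T).as_rotvec())/120).round(3))
E
python3 -c "
from h import *
go(.461,.269,.2,34)"
```

```text
t 0.30 tcp [0.242  0.4937 0.242 ] psi 63.9 q [ 0.98  0.33 -0.19  1.05 -0.    1.44] w 1.00
shift [ 0.21  -1.478 -0.527] turn [ 0.249 -0.     0.   ]
```

```bash
python3 -m crank '[[-1,[0.1,-0.9,-0.3],[0.249,0,0]],[-1,[0.1,-0.9,-0.3],[0.249,0,0]],[-1,[0.1,-0.9,-0.3],[0.249,0,0]],[-1,[0.1,-0.9,-0.3],[0.249,0,0]],[-1,[0.1,-0.9,-0.3],[0.249,0,0]],[-1,[0.1,-0.9,-0.3],[0.249,0,0]],[-1,[0.1,-0.9,-0.3],[0.249,0,0]],[-1,[0.1,-0.9,-0.3],[0.249,0,0]]]' 100
python3 -c "
from h import *
go(.461,.269,.2,34)"
```

```text
time_s: 0.97
tcp_pos: [0.377, 0.361, 0.2223]
eef_rot: [[-0.001, -0.56, 0.829], [0.0, 0.829, 0.56], [-1.0, 0.001, -0.0]]
force: [-0.4, 0.4, -0.7]
gripper_width: 1.0
t 0.97 tcp [0.377  0.361  0.2223] psi 34.0 q [ 0.62  0.29 -0.3   0.98  0.    1.6 ] w 1.00
shift [ 0.111 -0.616  0.091] turn [ 0. -0. -0.]
```

```bash
python3 -m crank '[[-1,[0.11,-0.616,0.09],[0,0,0]],[-1,[0.11,-0.616,0.09],[0,0,0]],[-1,[0.11,-0.616,0.09],[0,0,0]],[-1,[0.11,-0.616,0.09],[0,0,0]],[-1,[0.11,-0.616,0.09],[0,0,0]],[-1,[0.11,-0.616,0.09],[0,0,0]],[-1,[0.11,-0.616,0.09],[0,0,0]],[-1,[0.11,-0.616,0.09],[0,0,0]]]'
python3 -c "
from h import *
s=snap('wrist');save(s,'w1');find(s,tag='w')
go(.461,.269,.04,34)"
```

```text
time_s: 1.63
tcp_pos: [0.4601, 0.2702, 0.2006]
eef_rot: [[0.0, -0.562, 0.827], [0.0, 0.827, 0.562], [-1.0, 0.0, 0.0]]
force: [-0.4, -0.1, -1.0]
gripper_width: 0.998
w px [395.   5.] captop [0.4719 0.4579 0.0481] yaw -146.0 rect [0.029 0.039] cap from rect [0.4356 0.3667] cap from corner [-0.095 -0.064]
w px [260. 176.] captop [0.4619 0.2707 0.0481] yaw 34.1 rect [0.119 0.118] cap from rect [0.4634 0.27  ] cap from corner [0.03  0.032]
t 1.68 tcp [0.4602 0.2701 0.2006] psi 34.2 q [ 0.39  0.33 -0.3   0.94  0.    1.37] w 1.00
shift [ 0.803 -0.007 -0.   ] turn [ 0.001  0.    -0.   ]
```

View pics/w1.png

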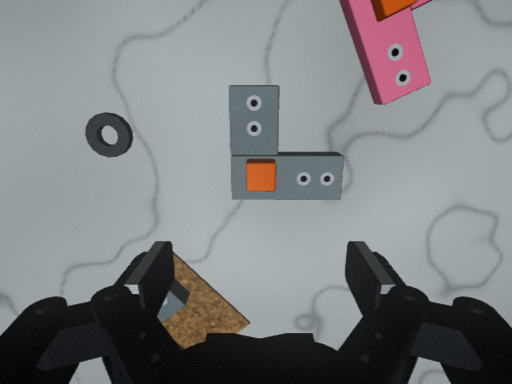

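The wrist view confirms the grey bracket, with its cap at (260,176) and the measured size matching. Pink is at the top right and the ring at the left, both clear. Descending and gripping.

```bash
python3 -m crank '[[-1,[0.2,-0.003,0.009],[0,0,0]],[-1,[0.4,-0.003,0.009],[0,0,0]],[-1,[0.55,-0.003,0.009],[0,0,0]],[-1,[0.68,-0.003,0.009],[0,0,0]],[-1,[0.75,-0.003,0.009],[0,0,0]],[-1,[0.8,-0.003,0.009],[0,0,0]],[-1,[0.8,-0.003,0.009],[0,0,0]],[0,[0.8,-0.003,0.009],[0,0,0]]]' 100
python3 -m crank '[[1,[0,0,0],[0,0,0]],[1,[0,0,0],[0,0,0]],[1,[0,0,0],[0,0,0]],[1,[0,0,0],[0,0,0]],[1,[0,0,0],[0,0,0]],[1,[0,0,0],[0,0,0]],[1,[0,0,0],[0,0,0]],[1,[0,0,0],[0,0,0]]]' 100
python3 -m crank '[[1,[-0.1,0,0],[0,0,0]],[1,[-0.25,0,0],[0,0,0]],[1,[-0.4,0,0],[0,0,0]],[1,[-0.5,0,0],[0,0,0]],[1,[-0.6,0,0],[0,0,0]],[1,[-0.65,0,0],[0,0,0]],[1,[-0.65,0,0],[0,0,0]],[1,[-0.65,0,0],[0,0,0]]]'
python3 -c "
from h import *
s=snap('wrist');save(s,'w2');find(s,tag='w')
go(.5077,.0389,.17,164)"
```

```text
time_s: 2.35
tcp_pos: [0.4628, 0.2697, 0.0406]
eef_rot: [[-0.0, -0.56, 0.828], [0.0, 0.828, 0.56], [-1.0, 0.0, -0.0]]
force: [0.1, -0.2, 0.6]
gripper_width: 0.883
time_s: 3.02
tcp_pos: [0.4634, 0.2694, 0.0417]
eef_rot: [[0.001, -0.559, 0.829], [0.001, 0.829, 0.559], [-1.0, -0.0, 0.001]]
force: [-1.2, -1.6, 7.6]
gripper_width: 0.326
time_s: 3.68
tcp_pos: [0.4627, 0.269, 0.1698]
eef_rot: [[-0.0, -0.559, 0.829], [-0.0, 0.829, 0.559], [-1.0, -0.0, -0.0]]
force: [-0.3, 0.2, -5.3]
gripper_width: 0.327
w px [259. 255.] captop [0.4616 0.2715 0.1761] yaw 34.4 rect [0.119 0.119] cap from rect [0.4631 0.2702] cap from corner [0.031 0.034]
t 3.73 tcp [0.4621 0.2688 0.169 ] psi 34.0 q [ 0.39  0.36 -0.34  0.87 -0.    1.37] w 0.32
shift [-0.004 -1.08  -0.454] turn [-1.083e+00 -0.000e+00 -1.000e-03]
```

View pics/w2.png

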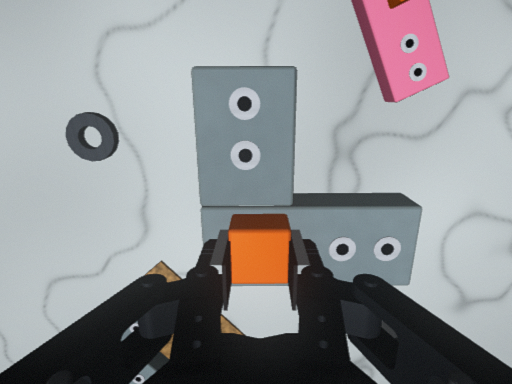

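Held flat and centred: cap at (259,255) between the pads. Carrying it over the pad.

```bash
python3 -m crank '[[1,[0,-0.1,-0.05],[-0.05,0,0]],[1,[0,-0.2,-0.1],[-0.1,0,0]],[1,[0,-0.35,-0.15],[-0.15,0,0]],[1,[0,-0.5,-0.2],[-0.2,0,0]],[1,[0,-0.65,-0.27],[-0.25,0,0]],[1,[0,-0.8,-0.34],[-0.3,0,0]],[1,[0,-0.9,-0.4],[-0.35,0,0]],[1,[0,-0.98,-0.45],[-0.4,0,0]]]'
python3 -m crank '[[1,[0,0,0],[-0.05,0,0]],[1,[0,0,0],[-0.1,0,0]],[1,[0,0,0],[-0.15,0,0]],[1,[0,0,0],[-0.2,0,0]],[1,[0,0,0],[-0.25,0,0]],[1,[0,0,0],[-0.3,0,0]],[1,[0,0,0],[-0.35,0,0]],[1,[0,0,0],[-0.4,0,0]]]'
python3 -c "
from h import *
go(.5077,.0389,.17,164)"
```

```text
time_s: 4.4
tcp_pos: [0.497, 0.0542, 0.1684]
eef_rot: [[-0.003, -0.991, 0.136], [-0.001, 0.136, 0.991], [-1.0, 0.003, -0.001]]
force: [1.5, -0.4, -5.1]
gripper_width: 0.323
time_s: 5.07
tcp_pos: [0.4967, 0.0564, 0.1683]
eef_rot: [[-0.003, -0.763, -0.647], [0.0, -0.647, 0.763], [-1.0, 0.002, 0.002]]
force: [-0.3, -0.3, -4.7]
gripper_width: 0.328
t 5.07 tcp [0.4967 0.0564 0.1683] psi 130.3 q [-0.03  0.3  -0.43  0.84  0.   -0.74] w 0.33
shift [-0.009  0.015 -0.102] turn [-0.281  0.001 -0.001]
```

```bash
python3 -m crank '[[1,[0,0,-0.03],[-0.05,0,0]],[1,[0,0.01,-0.06],[-0.1,0,0]],[1,[0,0.015,-0.1],[-0.15,0,0]],[1,[0,0.015,-0.1],[-0.2,0,0]],[1,[0,0.015,-0.1],[-0.25,0,0]],[1,[0,0.015,-0.1],[-0.281,0,0]],[1,[0,0.015,-0.1],[-0.281,0,0]],[1,[0,0.015,-0.1],[-0.281,0,0]]]'
python3 -c "
from h import *
s=snap('wrist');save(s,'w3');find(s,tag='w');find(snap('top'),tag='top')
go(.5077,.0389,.08,164)"
```

```text
time_s: 5.73
tcp_pos: [0.5076, 0.0393, 0.1688]
eef_rot: [[-0.003, -0.282, -0.959], [0.0, -0.959, 0.282], [-1.0, 0.0, 0.003]]
force: [0.8, 0.3, -4.9]
gripper_width: 0.324
w px [326. 121.] captop [ 4.395e-01 -1.000e-04  5.210e-02] yaw 73.6 rect [0.1   0.064] cap from rect [ 0.4629 -0.0159] cap from corner [0.03  0.031]
w px [259. 248.] captop [0.5066 0.0315 0.175 ] yaw 163.9 rect [0.119 0.119] cap from rect [0.5078 0.0373] cap from corner [0.031 0.038]
top px [354. 210.] captop [ 0.4467 -0.2861  0.0505] yaw -3.4 rect [0.118 0.117] cap from rect [ 0.4462 -0.2887] cap from corner [0.031 0.034]
t 5.83 tcp [0.508  0.0392 0.1694] psi 163.6 q [-0.07  0.32 -0.41  0.85  0.   -1.35] w 0.32
shift [0.447 0.002 0.   ] turn [-0.003  0.001 -0.   ]
```

View pics/w3.png

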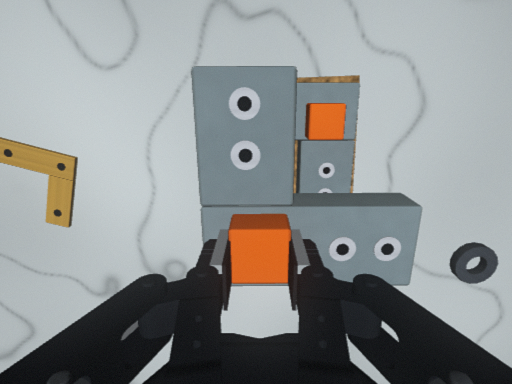

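The held bracket is aligned over the base: the base cap at (326,121) shows in the inside corner, and the brass plate at left is clear. Lowering.

```bash
python3 -m crank '[[1,[0.1,0,0],[0,0,0]],[1,[0.2,0,0],[0,0,0]],[1,[0.3,0,0],[0,0,0]],[1,[0.37,0,0],[0,0,0]],[1,[0.42,0,0],[0,0,0]],[1,[0.45,0,0],[0,0,0]],[1,[0.47,0,0],[0,0,0]],[1,[0.475,0,0],[0,0,0]]]'
python3 -m crank '[[1,[0.003,0,0],[0,0,0]],[1,[0.006,0,0],[0,0,0]],[1,[0.009,0,0],[0,0,0]],[1,[0.012,0,0],[0,0,0]],[1,[0.012,0,0],[0,0,0]],[1,[0.012,0,0],[0,0,0]],[1,[0.012,0,0],[0,0,0]],[1,[0.012,0,0],[0,0,0]]]'
```

```text
time_s: 6.5
tcp_pos: [0.5086, 0.0391, 0.075]
eef_rot: [[-0.0, -0.28, -0.96], [-0.0, -0.96, 0.28], [-1.0, 0.0, 0.0]]
force: [-0.2, 0.6, -4.5]
gripper_width: 0.32
time_s: 7.17
tcp_pos: [0.5086, 0.0391, 0.073]
eef_rot: [[0.0, -0.28, -0.96], [-0.0, -0.96, 0.28], [-1.0, -0.0, -0.0]]
force: [0.4, 0.0, -4.9]
gripper_width: 0.325
```

Not yet touching, so down a little more.

```bash
python3 -m crank '[[1,[0.003,0,0],[0,0,0]],[1,[0.006,0,0],[0,0,0]],[1,[0.009,0,0],[0,0,0]],[1,[0.009,0,0],[0,0,0]],[1,[0.009,0,0],[0,0,0]],[1,[0.009,0,0],[0,0,0]],[1,[0.009,0,0],[0,0,0]],[1,[0.009,0,0],[0,0,0]]]'
```

```text
time_s: 7.83
tcp_pos: [0.5087, 0.0392, 0.0717]
eef_rot: [[0.001, -0.28, -0.96], [0.0, -0.96, 0.28], [-1.0, -0.0, -0.001]]
force: [-2.8, 0.9, 6.3]
gripper_width: 0.322
```

```bash
python3 -m crank '[[0,[0,0,0],[0,0,0]],[0,[0,0,0],[0,0,0]],[-0.4,[0,0,0],[0,0,0]],[-1,[0,0,0],[0,0,0]],[-1,[0,0,0],[0,0,0]],[-1,[0,0,0],[0,0,0]],[-1,[0,0,0],[0,0,0]],[-1,[0,0,0],[0,0,0]]]'
python3 -m crank '[[-1,[-0.1,0,0],[0,0,0]],[-1,[-0.2,0,0],[0,0,0]],[-1,[-0.35,0,0],[0,0,0]],[-1,[-0.5,0,0],[0,0,0]],[-1,[-0.6,0,0],[0,0,0]],[-1,[-0.7,0,0],[0,0,0]],[-1,[-0.7,0,0],[0,0,0]],[-1,[-0.7,0,0],[0,0,0]]]'
python3 -c "
from h import *
s=snap('wrist');save(s,'w4');find(s,tag='w');find(snap('top'),tag='top')
go(.446,-.287,.21,86)"
```

```text
time_s: 8.5
tcp_pos: [0.5086, 0.0391, 0.0711]
eef_rot: [[0.0, -0.28, -0.96], [-0.0, -0.96, 0.28], [-1.0, 0.0, -0.0]]
force: [0.3, -0.7, -0.4]
gripper_width: 1.001
time_s: 9.17
tcp_pos: [0.5093, 0.0391, 0.2121]
eef_rot: [[0.003, -0.28, -0.96], [-0.0, -0.96, 0.28], [-1.0, -0.001, -0.003]]
force: [-0.5, 0.3, -0.6]
gripper_width: 1.0
w px [320. 117.] captop [ 0.4392 -0.      0.0522] yaw -16.8 rect [0.068 0.069] cap from rect [ 0.4072 -0.0155] cap from corner [0.033 0.03 ]
w px [260. 178.] captop [0.5092 0.0358 0.0782] yaw 164.1 rect [0.118 0.119] cap from rect [0.5087 0.0374] cap from corner [0.031 0.033]
top px [354. 210.] captop [ 0.4468 -0.2859  0.0501] yaw -4.4 rect [0.118 0.117] cap from rect [ 0.4463 -0.2886] cap from corner [0.031 0.034]
t 9.27 tcp [0.5079 0.0392 0.2102] psi 163.7 q [-0.07  0.28 -0.35  0.95 -0.   -1.35] w 1.00
shift [ 1.000e-03  1.652e+00 -1.600e-01] turn [ 0.648  0.    -0.001]
```

View pics/w4.png

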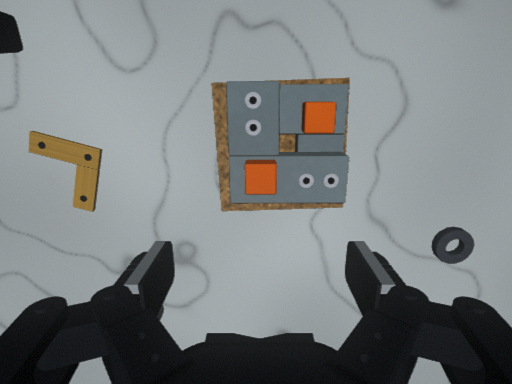

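The middle bracket sits flat and square: cap top at 0.078, yaw 164°, cap about 2 mm from target. On to the right bracket.

```bash
python3 -m crank '[[-1,[0,0.2,-0.02],[0.05,0,0]],[-1,[0,0.4,-0.04],[0.1,0,0]],[-1,[0,0.6,-0.06],[0.15,0,0]],[-1,[0,0.8,-0.08],[0.2,0,0]],[-1,[0,0.9,-0.1],[0.25,0,0]],[-1,[0,0.9,-0.1],[0.3,0,0]],[-1,[0,0.9,-0.1],[0.35,0,0]],[-1,[0,0.9,-0.1],[0.4,0,0]]]'
python3 -c "
from h import *
go(.446,-.287,.21,86)"
```

```text
time_s: 9.93
tcp_pos: [0.4761, -0.1396, 0.2094]
eef_rot: [[-0.003, -0.904, -0.428], [0.001, -0.428, 0.904], [-1.0, 0.002, 0.002]]
force: [-0.3, -0.1, -0.5]
gripper_width: 1.001
t 9.93 tcp [ 0.4761 -0.1396  0.2094] psi 115.3 q [-0.43  0.26 -0.38  0.94  0.   -0.88] w 1.00
shift [-0.004  0.451 -0.602] turn [ 0.244  0.001 -0.001]
```

```bash
python3 -m crank '[[-1,[0,0.15,-0.2],[0.06,0,0]],[-1,[0,0.3,-0.4],[0.12,0,0]],[-1,[0,0.4,-0.52],[0.18,0,0]],[-1,[0,0.45,-0.6],[0.244,0,0]],[-1,[0,0.45,-0.6],[0.244,0,0]],[-1,[0,0.45,-0.6],[0.244,0,0]],[-1,[0,0.45,-0.6],[0.244,0,0]],[-1,[0,0.45,-0.6],[0.244,0,0]]]'
python3 -c "
from h import *
s=snap('wrist');save(s,'w5');c=find(s,near=np.array([.446,-.287]),tag='w')[0]
go(*((c[0][:2]+c[2])/2),.041,c[1]+90)"
```

```text
time_s: 10.6
tcp_pos: [0.448, -0.285, 0.2103]
eef_rot: [[-0.001, -0.998, 0.06], [0.002, 0.06, 0.998], [-1.0, 0.001, 0.001]]
force: [-0.1, 1.1, 0.4]
gripper_width: 0.998
w px [257. 173.] captop [ 0.447  -0.2869  0.0481] yaw -4.2 rect [0.119 0.12 ] cap from rect [ 0.448  -0.2859] cap from corner [0.031 0.031]
t 10.65 tcp [ 0.4482 -0.285   0.2105] psi 86.6 q [-0.71  0.32 -0.29  0.96  0.   -0.65] w 1.00
shift [ 0.848  0.002 -0.008] turn [ 0.007  0.    -0.   ]
```

View pics/w5.png

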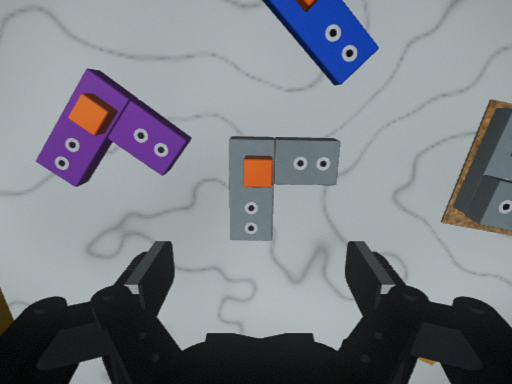

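Grey bracket, cap at (257,173). Purple and blue are clear of the jaws. Descend, grip, lift.

```bash
python3 -m crank '[[-1,[0.2,0.002,-0.008],[0.005,0,0]],[-1,[0.4,0.002,-0.008],[0.005,0,0]],[-1,[0.58,0.002,-0.008],[0.005,0,0]],[-1,[0.7,0.002,-0.008],[0.005,0,0]],[-1,[0.8,0.002,-0.008],[0.005,0,0]],[-1,[0.845,0.002,-0.008],[0.005,0,0]],[-1,[0.845,0.002,-0.008],[0.005,0,0]],[0,[0.845,0.002,-0.008],[0.005,0,0]]]' 100
python3 -m crank '[[1,[0,0,0],[0,0,0]],[1,[0,0,0],[0,0,0]],[1,[0,0,0],[0,0,0]],[1,[0,0,0],[0,0,0]],[1,[0,0,0],[0,0,0]],[1,[0,0,0],[0,0,0]],[1,[0,0,0],[0,0,0]],[1,[0,0,0],[0,0,0]]]' 100
python3 -m crank '[[1,[-0.1,0,0],[0,0,0]],[1,[-0.25,0,0],[0,0,0]],[1,[-0.4,0,0],[0,0,0]],[1,[-0.55,0,0],[0,0,0]],[1,[-0.7,0,0],[0,0,0]],[1,[-0.8,0,0],[0,0,0]],[1,[-0.8,0,0],[0,0,0]],[1,[-0.8,0,0],[0,0,0]]]'
python3 -c "
from h import *
s=snap('wrist');save(s,'w6');find(s,tag='w')
go(.4395,-.001,.2,74)"
```

```text
time_s: 11.32
tcp_pos: [0.4481, -0.2875, 0.0425]
eef_rot: [[-0.0, -0.997, 0.071], [0.0, 0.071, 0.997], [-1.0, 0.0, 0.0]]
force: [-0.2, -0.3, 0.8]
gripper_width: 0.884
time_s: 11.98
tcp_pos: [0.4485, -0.2881, 0.0436]
eef_rot: [[0.002, -0.997, 0.072], [-0.0, 0.072, 0.997], [-1.0, -0.002, -0.0]]
force: [-1.0, 2.0, 8.1]
gripper_width: 0.324
time_s: 12.65
tcp_pos: [0.4479, -0.2883, 0.2024]
eef_rot: [[0.001, -0.997, 0.073], [-0.001, 0.073, 0.997], [-1.0, -0.001, -0.001]]
force: [-0.8, 0.0, -6.0]
gripper_width: 0.324
w px [ 87. 116.] captop [ 0.3791 -0.4465  0.048 ] yaw -131.4 rect [0.03 0.03] cap from rect [ 0.3771 -0.4078] cap from corner [0.015 0.014]
w px [259. 254.] captop [ 0.4455 -0.2885  0.2067] yaw -4.1 rect [0.119 0.103] cap from rect [ 0.4384 -0.2876] cap from corner [0.031 0.031]
t 12.70 tcp [ 0.4471 -0.2875  0.2009] psi 85.8 q [-0.71  0.33 -0.31  0.94 -0.   -0.64] w 0.32
shift [0.006 0.142 1.426] turn [ 0.099  0.    -0.001]
```

```bash
python3 -m crank '[[1,[0,0,0.12],[0.02,0,0]],[1,[0,0.02,0.25],[0.04,0,0]],[1,[0,0.04,0.4],[0.06,0,0]],[1,[0,0.06,0.55],[0.08,0,0]],[1,[0,0.08,0.7],[0.1,0,0]],[1,[0,0.1,0.85],[0.1,0,0]],[1,[0,0.1,0.95],[0.1,0,0]],[1,[0,0.1,0.95],[0.1,0,0]]]'
python3 -c "
from h import *
go(.4395,-.001,.2,74)"
```

```text
time_s: 13.37
tcp_pos: [0.439, -0.0927, 0.1995]
eef_rot: [[-0.005, -0.962, 0.274], [0.004, 0.274, 0.962], [-1.0, 0.006, 0.003]]
force: [0.1, -0.5, -4.6]
gripper_width: 0.32
t 13.37 tcp [ 0.439  -0.0927  0.1995] psi 74.1 q [-0.37  0.18 -0.5   0.89  0.   -0.1 ] w 0.32
shift [-0.     0.123  0.442] turn [ 0.001  0.001 -0.003]
```

```bash
python3 -m crank '[[1,[0,0.03,0.12],[0,0,0]],[1,[0,0.06,0.25],[0,0,0]],[1,[0,0.09,0.35],[0,0,0]],[1,[0,0.11,0.4],[0,0,0]],[1,[0,0.12,0.44],[0,0,0]],[1,[0,0.12,0.44],[0,0,0]],[1,[0,0.12,0.44],[0,0,0]],[1,[0,0.12,0.44],[0,0,0]]]'
python3 -c "
from h import *
s=snap('wrist');save(s,'w7');find(s,tag='w')
go(.4395,-.001,.1,74)"
```

```text
time_s: 14.03
tcp_pos: [0.4431, -0.0067, 0.2018]
eef_rot: [[-0.0, -0.96, 0.279], [-0.001, 0.279, 0.96], [-1.0, 0.0, -0.001]]
force: [-0.7, 0.7, -4.1]
gripper_width: 0.319
w px [265. 162.] captop [0.4311 0.0027 0.052 ] yaw 73.7 rect [0.118 0.038] cap from rect [ 0.4539 -0.0031] cap from corner [0.03  0.014]
w px [259. 254.] captop [ 0.4409 -0.0063  0.2061] yaw -16.0 rect [0.119 0.103] cap from rect [ 0.4342 -0.0037] cap from corner [0.031 0.031]
t 14.08 tcp [ 0.4431 -0.0068  0.2019] psi 73.8 q [-0.18  0.16 -0.52  0.89 -0.    0.1 ] w 0.32
shift [0.509 0.025 0.023] turn [-0.002 -0.    -0.   ]
```

View pics/w7.png

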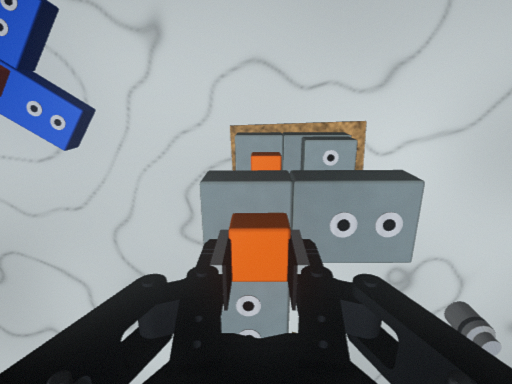

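Oriented properly: the legs match the base's directions, and the cap at (259,254) is held. Lowering with the small correction.

```bash
python3 -m crank '[[1,[0.05,0.02,0.022],[0,0,0]],[1,[0.15,0.022,0.022],[0,0,0]],[1,[0.25,0.022,0.022],[0,0,0]],[1,[0.35,0.022,0.022],[0,0,0]],[1,[0.42,0.022,0.022],[0,0,0]],[1,[0.46,0.022,0.022],[0,0,0]],[1,[0.48,0.022,0.022],[0,0,0]],[1,[0.49,0.022,0.022],[0,0,0]]]'
python3 -m crank '[[1,[0.003,0,0],[0,0,0]],[1,[0.006,0,0],[0,0,0]],[1,[0.009,0,0],[0,0,0]],[1,[0.01,0,0],[0,0,0]],[1,[0.01,0,0],[0,0,0]],[1,[0.01,0,0],[0,0,0]],[1,[0.01,0,0],[0,0,0]],[1,[0.01,0,0],[0,0,0]]]'
python3 -c "
from h import *
go(.4395,-.001,.0985,74)"
```

```text
time_s: 14.75
tcp_pos: [0.4401, -0.0009, 0.1039]
eef_rot: [[-0.0, -0.96, 0.279], [-0.0, 0.279, 0.96], [-1.0, 0.0, -0.0]]
force: [-0.5, 0.3, -4.7]
gripper_width: 0.328
time_s: 15.42
tcp_pos: [0.4401, -0.0004, 0.1022]
eef_rot: [[0.0, -0.961, 0.278], [-0.0, 0.278, 0.961], [-1.0, -0.0, 0.0]]
force: [0.9, 0.4, -4.9]
gripper_width: 0.324
t 15.42 tcp [ 4.401e-01 -4.000e-04  1.022e-01] psi 73.8 q [-0.17  0.29 -0.66  0.62  0.    0.11] w 0.32
shift [ 0.018  0.002 -0.004] turn [-0.001  0.     0.   ]
```

```bash
python3 -m crank '[[1,[0.004,0,0],[0,0,0]],[1,[0.008,0,0],[0,0,0]],[1,[0.011,0,0],[0,0,0]],[1,[0.011,0,0],[0,0,0]],[1,[0.011,0,0],[0,0,0]],[1,[0.011,0,0],[0,0,0]],[1,[0.011,0,0],[0,0,0]],[1,[0.011,0,0],[0,0,0]]]'
```

```text
time_s: 16.08
tcp_pos: [0.44, -0.0004, 0.0999]
eef_rot: [[-0.0, -0.961, 0.278], [0.0, 0.278, 0.961], [-1.0, 0.0, 0.0]]
force: [0.1, -0.1, -4.0]
gripper_width: 0.322
```

```bash
python3 -m crank '[[1,[0.003,0,0],[0,0,0]],[1,[0.006,0,0],[0,0,0]],[1,[0.007,0,0],[0,0,0]],[1,[0.007,0,0],[0,0,0]],[1,[0.007,0,0],[0,0,0]],[1,[0.007,0,0],[0,0,0]],[1,[0.007,0,0],[0,0,0]],[1,[0.007,0,0],[0,0,0]]]'
```

```text
time_s: 16.75
tcp_pos: [0.44, -0.0004, 0.0996]
eef_rot: [[0.0, -0.961, 0.278], [-0.0, 0.278, 0.961], [-1.0, -0.001, -0.0]]
force: [-5.1, 0.6, 10.2]
gripper_width: 0.321
```

Contact. Releasing and lifting.

```bash
python3 -m crank '[[0,[0,0,0],[0,0,0]],[0,[0,0,0],[0,0,0]],[-0.4,[0,0,0],[0,0,0]],[-1,[0,0,0],[0,0,0]],[-1,[0,0,0],[0,0,0]],[-1,[0,0,0],[0,0,0]],[-1,[0,0,0],[0,0,0]],[-1,[0,0,0],[0,0,0]]]'
python3 -m crank '[[-1,[-0.1,0,0],[0,0,0]],[-1,[-0.2,0,0],[0,0,0]],[-1,[-0.35,0,0],[0,0,0]],[-1,[-0.5,0,0],[0,0,0]],[-1,[-0.6,0,0],[0,0,0]],[-1,[-0.7,0,0],[0,0,0]],[-1,[-0.7,0,0],[0,0,0]],[-1,[-0.7,0,0],[0,0,0]]]'
python3 -c "
from h import *
s=snap('wrist');save(s,'w8');find(s,tag='w');s=snap('scene')
cv2.imwrite('pics/s8.png',cv2.resize(s['frame'][130:250,180:360,::-1],None,fx=3,fy=3,interpolation=cv2.INTER_CUBIC))
go(.44,0,.1,74)"
```

```text
time_s: 17.42
tcp_pos: [0.44, -0.0004, 0.0984]
eef_rot: [[-0.0, -0.961, 0.278], [0.0, 0.278, 0.961], [-1.0, 0.0, -0.0]]
force: [-0.6, -0.4, 0.1]
gripper_width: 1.001
time_s: 18.08
tcp_pos: [0.4408, -0.0005, 0.2393]
eef_rot: [[0.002, -0.961, 0.278], [-0.0, 0.278, 0.961], [-1.0, -0.002, 0.0]]
force: [0.6, -0.1, -0.1]
gripper_width: 1.001
w px [ 7. 81.] captop [ 0.2828 -0.2246  0.048 ] yaw -139.0 rect [0.021 0.029] cap from rect [ 0.2854 -0.1882] cap from corner [0.008 0.012]
w px [259. 177.] captop [ 4.385e-01 -2.000e-04  1.041e-01] yaw -15.9 rect [0.119 0.119] cap from rect [0.4392 0.0005] cap from corner [0.031 0.031]
w px [310. 222.] captop [0.5081 0.0364 0.078 ] yaw -16.0 rect [0.066 0.062] cap from rect [0.4752 0.0169] cap from corner [0.029 0.033]
t 18.18 tcp [ 4.395e-01 -3.000e-04  2.376e-01] psi 73.8 q [-0.17  0.13 -0.47  0.98 -0.    0.11] w 1.00
shift [ 0.688 -0.003  0.002] turn [-0.001 -0.    -0.001]
```

View pics/w8.png

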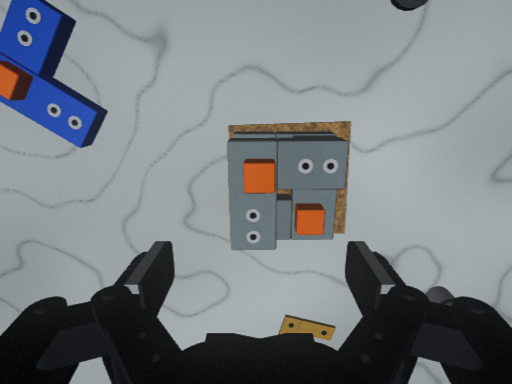

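View pics/s8.png

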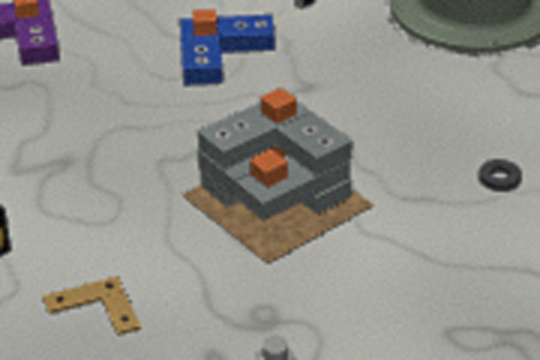

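The pile is flat and aligned. Top cap (259,177): z 0.104, yaw -15.9°. Middle cap (310,222): z 0.078. The brass plate has not moved and the robot is clear, so I am handing in.

```bash
python3 -c "
from h import *
print(manip.job_done())"
```

```text
the job is handed in; nothing more can be done
None
```

The two loose grey brackets are stacked on the bottom one, and I handed the job in at about 18 s of the 58 s allowed. The left bracket is in the middle, turned half a turn, and the right one is on top, turned half a turn back.

**Cap heights:** The last wrist look measured the cap tops at 0.078 m (middle) and 0.104 m (top). The bottom one read 0.052 m before it was covered, so each step is 26 mm, as asked.

**Cap positions:** The middle cap is about 2 mm from its target over the bottom cap. The top cap is within about 1 mm of being straight above the bottom one.

**Turn:** The yaws are about -16°, 164° and -16°, within a degree of exact half turns.

**Surroundings:** In the last pictures the outer edges line up, the brass plate looks where it was, and the open gripper stands well clear above the pile. I did not measure the plate or the bottom bracket's position again after placing the top bracket.

No final check failed. My first top-view fit gave no usable result for the left bracket and a wrong outline for the right one. I corrected the fit before moving the arm.

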